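# Hold the access cover on the drive housing

## Task

Turn the quarter-turn stud of the small drive housing until its wing lies along the length of the opening, so that the slot of the cover can pass over it. Then pinch the flat metal cover plate off the bench, set it over the wing into its seat between the corner lips, and press it down against the sprung seal until it is flush with the lips. Finish while still holding it pressed home (do not let go), and leave the jar, the tin and the tape roll where they stand.

Things in the scene. Friction and masses are not known exactly. Their poses are not given: they have to be found in the camera images.
- housing: Fixed grey drive housing, foot 160 x 100 x 6 mm; origin under its centre, x along the opening. The cover rests on a pedestal 48 mm wide (y) and overhangs it by 6 mm on each long side, where fingers have room for 90 mm of length (x -45 to +45), free down to the foot. End blocks are 76 mm wide; their lips (top at z 46 mm) leave a recess 116 x 66 mm for the cover.
- seat (a point): Middle of the housing's opening, 43 mm above the housing's underside: here lies the centre of the cover when it is pressed fully home. x runs along the length of the opening, z up. The relaxed seal's top is at this height too; the lips' top is 3 mm higher, level with the top of the cover when home.
- seal (a joint): Travel of the black rubber seal frame under the cover, in m: 0 relaxed, 0.003 fully pressed (cover flush with the lips). It is sprung: it starts to move at about 2.5 N and is fully down at about 8 N; the cover's weight alone does not move it. Beyond that the cover stands on solid metal.
- stud (a joint): Angle of the stud in rad about the upward axis, growing counter-clockwise seen from above: 0 with the wing across the opening, 1.571 with the wing along the opening (aligned), stop at 2.2. It starts between 0.15 and 0.7. It has light friction and stays where it is left.
- wing (a point): Steel wing of the quarter-turn stud, in the middle of the opening; the point is on its axis, 12.5 mm above seat. Wing 30 mm long (its x), 10 mm thick (its y), straight part 7 mm up and down from the point, with a narrower 4 mm tip on top. Below it is a 9 mm shank. Nearest surfaces below: bridge and collar 16 mm, and the seal (17 mm or more to either side) 12.5 mm under the point.
- cover_center (a point): The loose flat aluminium cover plate, 110 (x) x 60 (y) x 6 mm, about 0.1 kg, lying flat on the bench; the point is its centre, half-way up. A slot 38 mm long (x) and 18 mm wide (y) goes through its middle. It is the same both ways round and both faces. Take it across its 60 mm width.
- jar: Bystander: glass jar with a lid, 62 mm across, 78 mm high; origin at the middle of its underside.
- tin: Bystander: small open tin, 71 mm across, 66 mm high; origin at the middle of its underside.
- tape_roll: Bystander: small roll of tape lying flat, 66 mm across, 19 mm high; origin at the middle of its underside.

How it is judged:
By the outcome, as a careful person would: the job done as asked, in the order asked, and still so for the second after the job is handed in, while the arm keeps its last pose, push and grip.
It also fails if it takes over 58 s, if anything falls off the work surface, if the arm or the gripper's body presses on something with over 40 N, if the wrist force passes 120 N, or if a joint passes its speed limit or range.

## Robot

A 6-joint arm with a two-finger parallel gripper is mounted at the origin on a cart in front of the work surface, level with it; the furniture and walls round the work are solid. World frame = base frame: x ahead of the robot, y to its left, z up, the work surface at z = 0. Lengths are in m, angles in rad, forces in N, time in s.
With the tool pointing down it reaches from about 0.375 to 0.9 m from the base axis. Payload 3.1 kg.
Tool frame: the origin (TCP) lies on the centre line of the jaws, within the pads' length; the fingertips stand robot.tip_reach ahead of it and the grasp point (between the pads) is the TCP (robot.tip_reach is the distance from the TCP to the fingertips, in m); z points along the fingers, y is the direction in which the jaws open and shut (so a half turn about z gives the same grasp; the last joint's range is limited). The gripper opens to 87 mm and grips with 3 to 60 N. Pads are 19 mm wide; open, the fingers measure 117 mm over their backs; the gripper's body (75 mm by 190 mm) begins 51 mm behind the grasp point.
Start: joints at [-1.389, 0.527, 1.433, -0, 1.181, -0.178], TCP at [0.22, -0.585, 0.242] pointing down, gripper open.
Joint ranges: [-3.08, 3.08], [-0.75, 2.2], [0.22, 2.44], [-1.43, 4.57], [0, 2.65], [-2.85, 2.85]. Speed limits (rad/s): [2.79, 2.79, 3.14, 3.14, 3.14, 3.14].

## Interface

Orientations are given as a unit quaternion [x, y, z, w].
In Python, from rig import telemetry, viewer, robot gives the robot as it stands. The module is installed in compiled form; this text tells all that it offers.
- The arm moves only by the tool step_arm, never from a script. Its argument "targets" is a list of rows, each an object of numbers: "dx", "dy", "dz": the shift along the tool's x, y, z in m; "rx", "ry", "rz": the turn, a rotation vector about the tool's x, y, z in degrees. In form: [{"dx": .., "dy": .., "dz": .., "rx": .., "ry": .., "rz": ..}, ...]. A call has exactly 5 rows; each row is the pose to reach, as a shift and turn from the pose measured when the call began, along the tool's axes at that moment; what a row does not reach only later rows make up. A row lasts 1/8 s, in which the tool goes at most 62.5 mm and 10.7 degrees, less where a joint would pass 70% of its speed; a pose out of reach is approached as far as the arm can. A call with a gripper value outside its range is refused whole. "gripper" is the opening, from 0 (shut) to 1 (fully open), set as the call begins (left out, the last holds). The fingers move at their own pace and stop on an object; "force" is the grip in N (left out, the last holds). Time passes only in rows, so rows that repeat a pose let the fingers close, or fill a call up. It gives the time, the measured TCP pose, the force and the opening at its end, in the units of the state.
- telemetry.get_obs(): the state, without advancing time (a new reading comes with each control period).
- viewer.camera(name): name is "scene" or "side" or "wrist"; returns a dict with "img" (420x560x3 uint8, blue, green, red), "depth" (420x560 float32, m along the optical axis (not along the pixel's ray), 0 where there is no reading), "K" (3x3 intrinsics, pixels), "R" (3x3) and "t" (3): a world point X has camera coordinates R X + t. Camera axes: x right, y down, z forward; pixel columns grow to the right and rows downward; lengths in m; the calibration is good to about 2 mm. A picture is of the moment at which its call begins.
- robot.hand_in(): hands the job in, once; it reports no verdict.
The state is a dict: "time": time; "q": joint angles; "joint_velocities": joint speeds; "joint_torque": joint torques, N m; "position": TCP position; "tool_rot": TCP orientation; "ft_force": force on the tool from outside, world axes, zero at the start; "moment": the same for the moment, N m; "grip_width": finger opening in m.
Only numpy, scipy, OpenCV 4.12 (cv2) and the standard library are available. Lean on these libraries where they do the work, as an engineer would, in place of code of your own. Each camera call takes 0.05 s, during which the arm holds its last target.

## Working session

There is one attempt and no reset: what is moved stays moved. The work goes in short steps, Python scripts to look and compute and a tool call to move; the robot and the scene stay as the last step left them, time stands still between calls to the robot, and variables do not carry over. Pictures are saved under pics/ and viewed, and the job is handed in when it is done.

Besides the shell and the picture viewer there is one more tool, called after "Emit:" by a JSON object that holds its "op" and its "data". step_arm: Moves the arm, as the interface text tells. Its arguments: {"type":"object","properties":{"targets":{"type":"array"},"gripper":{"type":"number"},"force":{"type":"number"}},"required":["targets"]}

```bash
mkdir -p pics; cat > h.py <<'E'
import numpy as np, cv2
from rig import telemetry, viewer, robot
from scipy.spatial.transform import Rotation as Rot
def ray(c,u,v,z):
    R,t,K=np.array(c["R"]),np.array(c["t"]),np.array(c["K"])
    o=-R.T@t; d=R.T@np.linalg.inv(K)@np.array([u,v,1.0])
    return o+d*(z-o[2])/d[2]
def pts(c):
    K=np.array(c["K"]);R=np.array(c["R"]);t=np.array(c["t"]);d=c["depth"]
    v,u=np.mgrid[0:d.shape[0],0:d.shape[1]]
    P=np.stack([(u-K[0,2])/K[0,0]*d,(v-K[1,2])/K[1,1]*d,d],-1)
    return (P-t)@R
def proj(c,X):
    x=np.array(c["K"])@(np.array(c["R"])@np.array(X)+np.array(c["t"]));return x[:2]/x[2]
def tool():
    o=telemetry.get_obs();return np.array(o["position"]),Rot.from_quat(o["tool_rot"]),o
E
python3 - <<'E'
from h import *
p,r,o=tool();print(o);print(robot.tip_reach);print(r.as_matrix())
for n in["scene","side","wrist"]:
    c=viewer.camera(n);cv2.imwrite(f"pics/{n}0.png",c["img"]);np.savez(f"{n}0.npz",**c)
    print(n,-np.array(c["R"]).T@c["t"],np.array(c["K"])[0,0],np.array(c["R"])[2])
E
```

```text
{'time': 0.0, 'q': array([-1.38947547e+00,  5.28479277e-01,  1.43393356e+00,  2.72206182e-05,
        1.18142627e+00, -1.78502962e-01]), 'joint_velocities': array([ 3.65521135e-04, -1.53789689e-03, -1.79204163e-04, -1.07147796e-03,
        1.30266552e-03, -7.71618090e-05]), 'joint_torque': array([-1.55799266e-04, -4.40039563e+01, -1.76589775e+01,  6.32778229e-02,
        5.82661398e-02, -1.69310256e-04]), 'position': array([ 0.21996957, -0.58424489,  0.24055362]), 'tool_rot': array([ 9.83859766e-01,  1.78937697e-01,  1.10031587e-05, -1.12324663e-03]), 'ft_force': array([0.0621923 , 1.39355832, 0.18693606]), 'moment': array([0.00236713, 0.03620358, 0.02613458]), 'grip_width': 0.08700807799212369}
0.019
[[ 9.35962601e-01  3.52099226e-01 -3.80331200e-04]
 [ 3.52099177e-01 -9.35960078e-01  2.21417209e-03]
 [ 4.23633460e-04 -2.20629657e-03 -9.99997476e-01]]
scene [-0.28581279  0.61664068  0.5251509 ] 407.552878572821 [ 0.80999157 -0.43031233 -0.3984281 ]
side [ 1.02023251 -0.13013563  0.97419033] 391.55585290666545 [-0.40335826  0.26011882 -0.87729146]
wrist [ 0.28628397 -0.55839784  0.38455671] 327.61263320017036 [-0.24823801 -0.09055728 -0.96445698]
```

View pics/scene0.png

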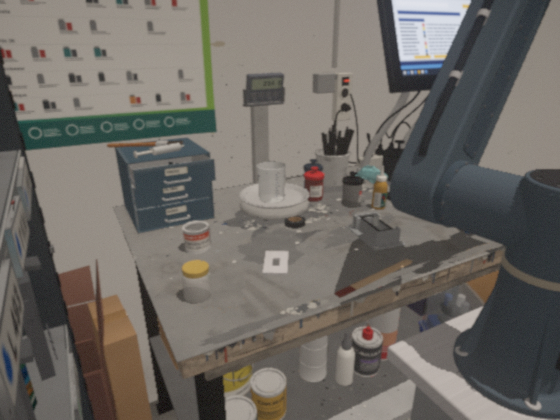

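View pics/side0.png

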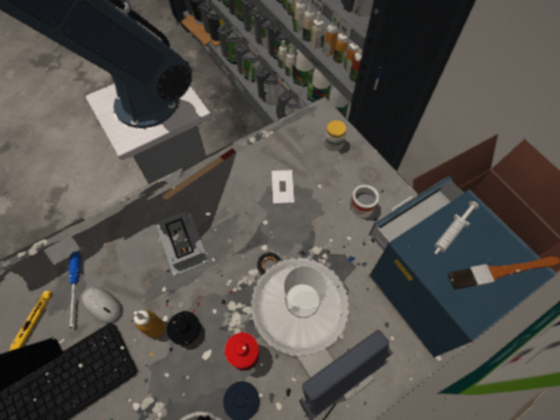

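View pics/wrist0.png

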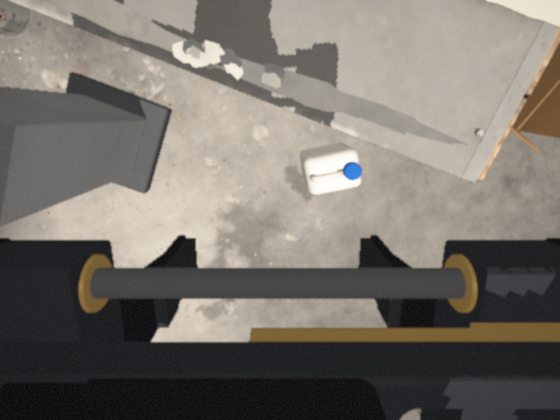

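Scene view: white cover at about (276,262), housing (378,230), jar (196,282), tin (196,236), tape (295,221). Side view: cover (283,187), housing (182,243), jar (336,132), tin (365,199), tape (268,263). The wrist view sees only the floor. Next I measure.

```bash
python3 - <<'E'
from h import *
for n,box,hb in [("scene",(255,240,300,285),(345,200,410,255)),("side",(262,160,305,212),(145,200,220,285))]:
    c=dict(np.load(n+"0.npz")); im=c["img"];P=pts(c)
    x0,y0,x1,y1=box
    m=np.zeros(im.shape[:2],np.uint8); m[y0:y1,x0:x1]=(im[y0:y1,x0:x1].min(2)>150)
    cs,_=cv2.findContours(m,cv2.RETR_EXTERNAL,cv2.CHAIN_APPROX_NONE);k=max(cs,key=cv2.contourArea)
    W=np.array([ray(c,u,v,0.006)[:2] for u,v in k[:,0]]);rect=cv2.minAreaRect((W*1000).astype(np.float32))
    print(n,"cover",rect)
    x0,y0,x1,y1=hb
    Q=P[y0:y1,x0:x1].reshape(-1,3)
    print(np.histogram(Q[:,2],bins=np.arange(-.01,.08,.004)))
    ok=(Q[:,2]>0.036)&(Q[:,2]<.075);print("housing top",Q[ok].min(0),Q[ok].max(0),cv2.minAreaRect((Q[ok][:,:2]*1000).astype(np.float32)))
    b=np.array([[600,400],[600,400]])
    cv2.imwrite(f"pics/{n}h.png",cv2.resize(im[y0:y1,x0:x1],None,fx=8,fy=8,interpolation=cv2.INTER_CUBIC))
    for nm,px in dict(jar={"scene":(196,268),"side":(336,130)},tin={"scene":(196,226),"side":(365,195)},tape={"scene":(295,221),"side":(268,263)}).items():
        z={"jar":.078,"tin":.066,"tape":.019}[nm];print(nm,ray(c,*px[n],z))
E
```

```text
scene cover ((518.4092407226562, 203.72166442871094), (59.67544174194336, 106.68341827392578), 60.99919128417969)
(array([   0,  539, 1299,  312,  127,  106,   88,  102,  110,  105,   99,
        126,  170,  128,   11,    9,    8,   11,   12,    0,    0,    0]), array([-0.01 , -0.006, -0.002,  0.002,  0.006,  0.01 ,  0.014,  0.018,
        0.022,  0.026,  0.03 ,  0.034,  0.038,  0.042,  0.046,  0.05 ,
        0.054,  0.058,  0.062,  0.066,  0.07 ,  0.074,  0.078]))
housing top [ 0.44981903 -0.16985256  0.0360082 ] [ 0.59170505 -0.07655087  0.06560021] ((521.4271850585938, -123.44320678710938), (77.7734146118164, 137.08180236816406), 81.38785552978516)
jar [0.46118542 0.42272086 0.078     ]
tin [0.6925027  0.35135275 0.066     ]
tape [0.68360608 0.05045086 0.019     ]
side cover ((518.4454345703125, 202.5997314453125), (59.3695068359375, 110.11823272705078), 58.750186920166016)
(array([   8,  902, 3035,  898,  328,   72,   95,   53,   54,   53,   54,
        130,  255,  294,   60,   11,   11,   14,   24,    6,    0,    0]), array([-0.01 , -0.006, -0.002,  0.002,  0.006,  0.01 ,  0.014,  0.018,
        0.022,  0.026,  0.03 ,  0.034,  0.038,  0.042,  0.046,  0.05 ,
        0.054,  0.058,  0.062,  0.066,  0.07 ,  0.074,  0.078]))
housing top [ 0.45172031 -0.16898426  0.03609386] [ 0.59390891 -0.07536799  0.06799892] ((522.8237915039062, -122.6208267211914), (75.27057647705078, 134.05458068847656), 81.06261444091797)
jar [0.48185406 0.41436828 0.078     ]
tin [0.69610301 0.35212044 0.066     ]
tape [0.70154221 0.03872681 0.019     ]
```

```bash
python3 -c "
import cv2;a=cv2.imread('pics/sceneh.png');b=cv2.imread('pics/sideh.png');print(a.shape,b.shape)"
```

```text
(440, 520, 3) (680, 600, 3)
```

View pics/sideh.png

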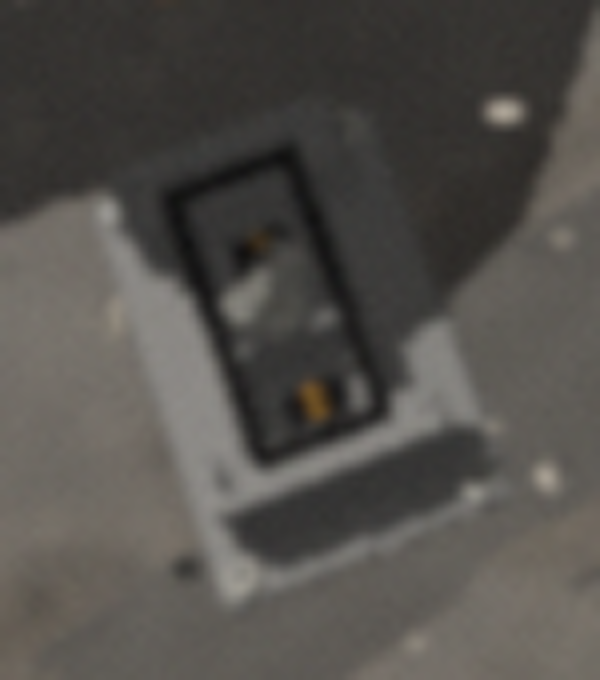

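View pics/sceneh.png

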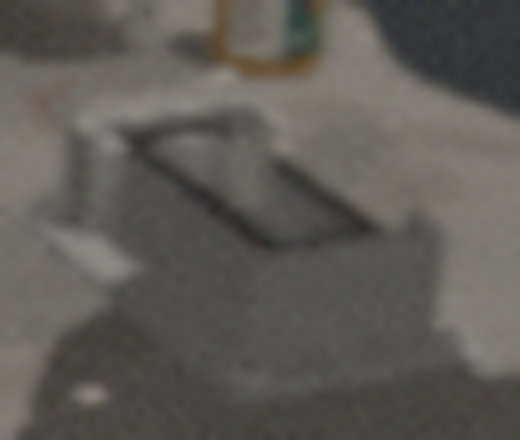

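The two views agree on the cover, (0.518, 0.203) with its length at about -30°, and on the housing, about (0.522, -0.123) with its length at about -9°. I'll use the wrist camera for a closer look at the wing.

```bash
cat >> h.py <<'E'
def handeye():
    c=dict(np.load("wrist0.npz"))
    p=np.array([0.21996957,-0.58424489,0.24055362]);T=Rot.from_quat([9.83859766e-01,1.78937697e-01,1.10031587e-05,-1.12324663e-03]).as_matrix()
    return np.array(c["R"])@T, np.array(c["R"])@p+c["t"]   # Xc = A xt + b
def Rdown(phi):
    f=np.radians(phi);y=np.array([np.cos(f),np.sin(f),0]);z=np.array([0,0,-1.]);return np.stack([np.cross(y,z),y,z],1)
def lookpose(X,phi,h,uv):
    A,b=handeye();K=np.array(np.load("wrist0.npz")["K"])
    from scipy.optimize import fsolve
    T=Rdown(phi)
    def f(xy):
        p=np.array([xy[0],xy[1],h]);x=K@(A@(T.T@(np.array(X)-p))+b);return x[:2]/x[2]-uv
    s=fsolve(f,np.array(X)[:2]);return np.array([s[0],s[1],h])
def move(P,phi):
    p,r,o=tool();T=r.as_matrix();d=T.T@(np.array(P)-p);rv=np.degrees(Rot.from_matrix(T.T@Rdown(phi)).as_rotvec())
    ph=np.degrees(np.arctan2(T[1,1],T[0,1]))
    print("t%.2f pos"%o["time"],p.round(4),"phi %.2f"%ph,"grip %.4f"%o["grip_width"],"F",np.round(o["ft_force"],2));print("  shift mm",(d*1000).round(1),"rot",rv.round(2))
E
python3 - <<'E'
from h import *
A,b=handeye();print("cam in tool",-A.T@b,"axis",A[2])
K=np.array(np.load("wrist0.npz")["K"]);x=K@b;print("tcp px",x[:2]/x[2])
for phi in(15,-20):
    P=lookpose([.522,-.123,.05],phi,.2,[280,130]);print(phi,P);move(P,phi)
E
```

```text
cam in tool [ 0.07122952 -0.00116027 -0.14397072] axis [-2.64635214e-01 -5.18534058e-04  9.64348451e-01]
tcp px [280.1776636  267.88457705]
15 [ 0.53616523 -0.17932736  0.2       ]
t0.15 pos [ 0.22   -0.5845  0.2408] phi -69.38 grip 0.0868 F [-0.04 -0.32 -0.5 ]
  shift mm [ 438.6 -267.8   41.4] rot [-6.000e-02 -8.000e-02 -8.438e+01]
-20 [ 0.50129543 -0.17726552  0.2       ]
t0.15 pos [ 0.22   -0.5845  0.2408] phi -69.38 grip 0.0868 F [-0.04 -0.32 -0.5 ]
  shift mm [ 406.7 -282.    41.4] rot [ -0.08  -0.05 -49.38]
```

Emit:
{"op": "step_arm", "data": {"targets": [{"dx":0.045,"dy":-0.027,"dz":0,"rz":-9},{"dx":0.09,"dy":-0.054,"dz":0,"rz":-18},{"dx":0.135,"dy":-0.081,"dz":0,"rz":-27},{"dx":0.18,"dy":-0.108,"dz":0,"rz":-36},{"dx":0.225,"dy":-0.135,"dz":0,"rz":-45}], "gripper": 1}}

```text
invalid input
```

```bash
python3 -c "
from h import *
move([.536,-.179,.2],15)"
```

```text
t0.15 pos [ 0.22   -0.5845  0.2408] phi -69.38 grip 0.0868 F [-0.04 -0.32 -0.5 ]
  shift mm [ 438.5 -268.2   41.4] rot [-6.000e-02 -8.000e-02 -8.438e+01]
```

Emit:
{"op": "step_arm", "data": {"targets": [{"dx":0.045,"dy":-0.027,"dz":0,"rx":0,"ry":0,"rz":-9},{"dx":0.09,"dy":-0.054,"dz":0,"rx":0,"ry":0,"rz":-18},{"dx":0.135,"dy":-0.081,"dz":0,"rx":0,"ry":0,"rz":-27},{"dx":0.18,"dy":-0.108,"dz":0,"rx":0,"ry":0,"rz":-36},{"dx":0.225,"dy":-0.135,"dz":0,"rx":0,"ry":0,"rz":-45}], "gripper": 1}}

```text
time: 0.78
position: [0.3838, -0.3774, 0.2409]
tool_rot: [0.839, 0.544, 0.0, -0.001]
ft_force: [0.7, 0.4, -0.5]
grip_width: 0.087
```

```bash
python3 -c "
from h import *
move([.536,-.179,.2],15)"
```

```text
t0.78 pos [ 0.3838 -0.3774  0.2409] phi -24.11 grip 0.0870 F [ 0.68  0.44 -0.54]
  shift mm [243.2  57.9  41.3] rot [-3.000e-02 -1.100e-01 -3.911e+01]
```

Emit:
{"op": "step_arm", "data": {"targets": [{"dx":0.049,"dy":0.012,"dz":0.008,"rx":0,"ry":0,"rz":-8},{"dx":0.098,"dy":0.024,"dz":0.016,"rx":0,"ry":0,"rz":-16},{"dx":0.147,"dy":0.036,"dz":0.024,"rx":0,"ry":0,"rz":-24},{"dx":0.196,"dy":0.048,"dz":0.032,"rx":0,"ry":0,"rz":-32},{"dx":0.243,"dy":0.058,"dz":0.041,"rx":0,"ry":0,"rz":-39}]}}

```text
time: 1.4
position: [0.537, -0.1777, 0.1999]
tool_rot: [0.608, 0.794, 0.001, -0.001]
ft_force: [1.4, -0.3, 0.2]
grip_width: 0.0869
```

```bash
python3 - <<'E'
from h import *
move([.536,-.179,.2],15)
c=viewer.camera("wrist");cv2.imwrite("pics/w1.png",c["img"]);np.savez("w1.npz",**c)
E
```

```text
t1.40 pos [ 0.537  -0.1777  0.1999] phi 15.14 grip 0.0869 F [ 1.44 -0.32  0.17]
  shift mm [-1.  -1.3 -0.1] rot [ 0.02 -0.1   0.14]
```

View pics/w1.png

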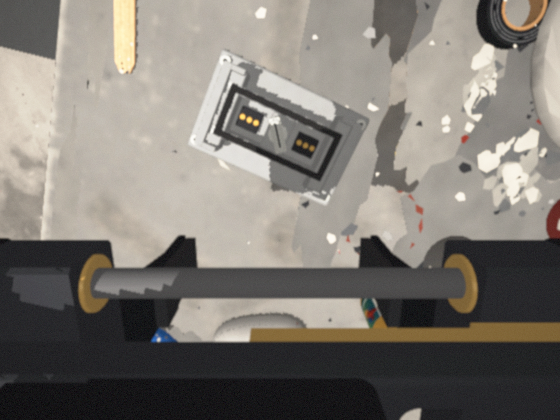

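The wrist view shows the housing centred at about (278,128), with the black seal frame and the wing at about (278,130). I'll zoom in and measure.

```bash
python3 - <<'E'
from h import *
c=dict(np.load("w1.npz"));im=c["img"];P=pts(c)
x0,y0,x1,y1=185,45,375,205
cv2.imwrite("pics/w1z.png",cv2.resize(im[y0:y1,x0:x1],None,fx=4,fy=3.7,interpolation=cv2.INTER_CUBIC))
z=P[y0:y1,x0:x1,2];zz=np.clip((z+.01)/.085*255,0,255).astype(np.uint8)
cv2.imwrite("pics/w1d.png",cv2.resize(cv2.applyColorMap(zz,cv2.COLORMAP_JET),None,fx=4,fy=3.7,interpolation=cv2.INTER_NEAREST))
Q=P[y0:y1,x0:x1].reshape(-1,3)
w=Q[(Q[:,2]>.052)&(Q[:,2]<.075)];print("wing n",len(w),w.mean(0),w.max(0),cv2.minAreaRect((w[:,:2]*1000).astype(np.float32)))
t=Q[(Q[:,2]>.0445)&(Q[:,2]<.049)];print("lips",len(t),cv2.minAreaRect((t[:,:2]*1000).astype(np.float32)))
t=Q[(Q[:,2]>.03)&(Q[:,2]<.049)];print("top",len(t),cv2.minAreaRect((t[:,:2]*1000).astype(np.float32)))
# black seal frame
m=np.zeros(im.shape[:2],np.uint8);m[y0:y1,x0:x1]=(im[y0:y1,x0:x1].max(2)<38);
m=cv2.morphologyEx(m,cv2.MORPH_CLOSE,np.ones((3,3)))
cs,_=cv2.findContours(m,cv2.RETR_EXTERNAL,cv2.CHAIN_APPROX_NONE)
for k in sorted(cs,key=cv2.contourArea)[-3:]:
    W=np.array([ray(c,u,v,.043)[:2] for u,v in k[:,0]]);print("seal",len(k),cv2.minAreaRect((W*1000).astype(np.float32)))
E
```

```text
wing n 422 [ 0.52059931 -0.12279638  0.0644685 ] [ 0.53135189 -0.10846231  0.06806304] ((520.6673583984375, -123.09933471679688), (9.965492248535156, 29.898834228515625), 27.45030975341797)
lips 2177 ((520.617919921875, -123.060302734375), (75.91331481933594, 132.01829528808594), 80.97406768798828)
top 6626 ((520.617919921875, -123.060302734375), (75.91331481933594, 132.01829528808594), 80.97406768798828)
seal 40 ((546.3953247070312, -131.4109344482422), (4.133134841918945, 17.676183700561523), 82.19380187988281)
seal 43 ((548.0941162109375, -120.5577392578125), (4.283448219299316, 17.40369415283203), 82.40446472167969)
seal 238 ((541.1231689453125, -126.03353881835938), (44.0231819152832, 63.72759246826172), 80.82500457763672)
```

View pics/w1z.png

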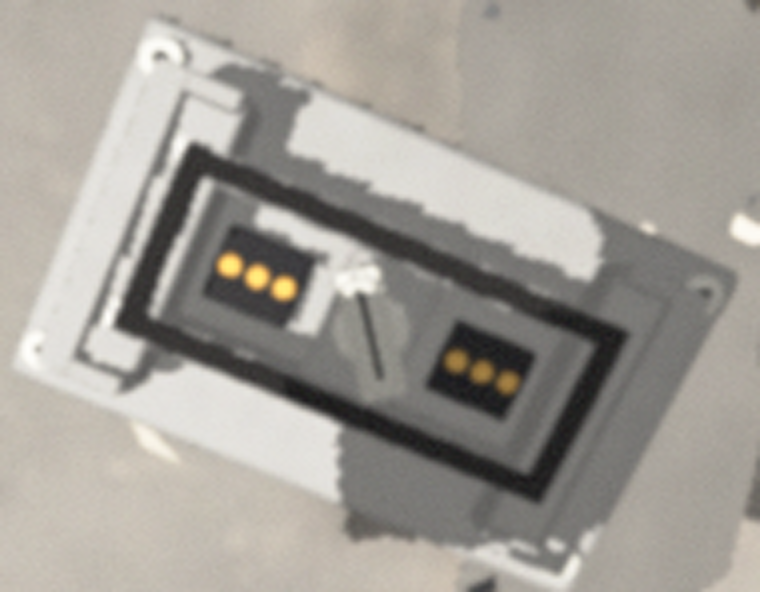

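View pics/w1d.png

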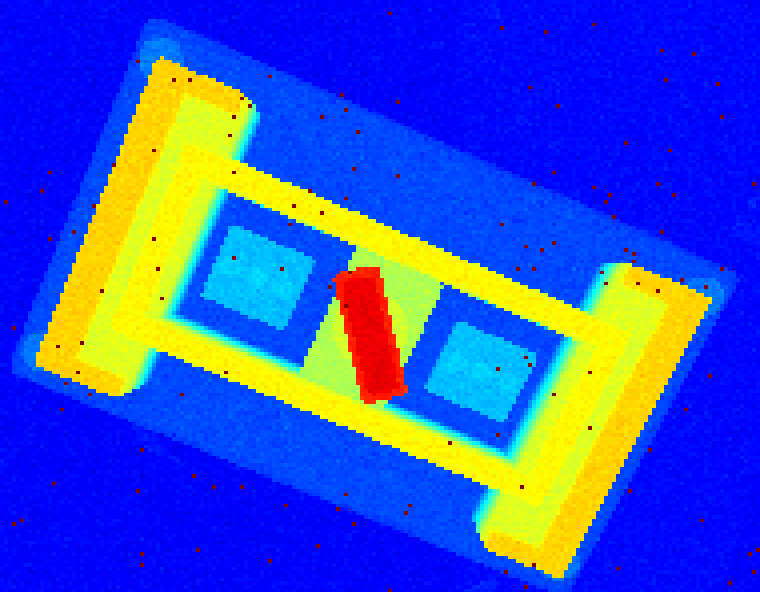

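Depth gives a wing of 10.0 × 29.9 mm at (0.5207, -0.1231) with its thickness axis at 27.45°. The end blocks span 132 × 76 mm, centre (0.5206, -0.1231), housing yaw -9.03°. The stud is therefore at about 0.637 rad, within the stated range, and needs about +53.5°.

```bash
python3 -c "
from h import *
move([.5207,-.1231,.069],27.45)"
```

```text
t1.45 pos [ 0.539  -0.1727  0.1988] phi 15.45 grip 0.0868 F [ 1.88  1.44 -0.64]
  shift mm [ 51.9  -4.8 130.1] rot [  0.17  -0.32 -12.  ]
```

Emit:
{"op": "step_arm", "data": {"targets": [{"dx":0.026,"dy":-0.002,"dz":0.01,"rx":0,"ry":0,"rz":-6},{"dx":0.052,"dy":-0.005,"dz":0.03,"rx":0,"ry":0,"rz":-12},{"dx":0.052,"dy":-0.005,"dz":0.06,"rx":0,"ry":0,"rz":-12},{"dx":0.052,"dy":-0.005,"dz":0.085,"rx":0,"ry":0,"rz":-12},{"dx":0.052,"dy":-0.005,"dz":0.09,"rx":0,"ry":0,"rz":-12}]}}

```text
time: 2.08
position: [0.5192, -0.1229, 0.1076]
tool_rot: [0.519, 0.855, 0.003, -0.003]
ft_force: [0.3, -0.5, 0.1]
grip_width: 0.087
```

```bash
python3 -c "
from h import *
move([.5207,-.1231,.069],27.45)"
```

```text
t2.08 pos [ 0.5192 -0.1229  0.1076] phi 27.44 grip 0.0870 F [ 0.25 -0.45  0.13]
  shift mm [-1.2  1.2 38.6] rot [ 0.07 -0.48 -0.01]
```

Emit:
{"op": "step_arm", "data": {"targets": [{"dx":-0.001,"dy":0.001,"dz":0.015,"rx":0,"ry":-0.5,"rz":0},{"dx":-0.001,"dy":0.001,"dz":0.028,"rx":0,"ry":-0.5,"rz":0},{"dx":-0.001,"dy":0.001,"dz":0.035,"rx":0,"ry":-0.5,"rz":0},{"dx":-0.001,"dy":0.001,"dz":0.0385,"rx":0,"ry":-0.5,"rz":0},{"dx":-0.001,"dy":0.001,"dz":0.0385,"rx":0,"ry":-0.5,"rz":0}]}}

```text
time: 2.7
position: [0.5206, -0.1231, 0.0692]
tool_rot: [0.519, 0.855, 0.0, 0.001]
ft_force: [-0.6, 0.0, -0.5]
grip_width: 0.0871
```

```bash
python3 -c "
from h import *
move([.5207,-.1231,.069],27.45)"
```

```text
t2.70 pos [ 0.5206 -0.1231  0.0692] phi 27.43 grip 0.0871 F [-0.59  0.05 -0.51]
  shift mm [-0.1  0.1  0.2] rot [ 0.08  0.03 -0.02]
```

Centred on the wing, with the tips about 4 mm above the lips. Close gently.

Emit:
{"op": "step_arm", "data": {"targets": [{"dx":0,"dy":0,"dz":0,"rx":0,"ry":0,"rz":0},{"dx":0,"dy":0,"dz":0,"rx":0,"ry":0,"rz":0},{"dx":0,"dy":0,"dz":0,"rx":0,"ry":0,"rz":0},{"dx":0,"dy":0,"dz":0,"rx":0,"ry":0,"rz":0},{"dx":0,"dy":0,"dz":0,"rx":0,"ry":0,"rz":0}], "gripper": 0, "force": 12}}

```text
time: 3.32
position: [0.5205, -0.1231, 0.0692]
tool_rot: [0.519, 0.855, 0.0, 0.001]
ft_force: [0.7, 0.2, 0.8]
grip_width: 0.0449
```

```bash
python3 -c "
from h import *
move([.5207,-.1231,.069],80.97)"
```

```text
t3.33 pos [ 0.5205 -0.1231  0.0692] phi 27.44 grip 0.0449 F [0.66 0.17 0.84]
  shift mm [-0.1  0.1  0.2] rot [  0.06   0.06 -53.53]
```

Emit:
{"op": "step_arm", "data": {"targets": [{"dx":0,"dy":0,"dz":0,"rx":0,"ry":0,"rz":0},{"dx":0,"dy":0,"dz":0,"rx":0,"ry":0,"rz":0},{"dx":0,"dy":0,"dz":0,"rx":0,"ry":0,"rz":0},{"dx":0,"dy":0,"dz":0,"rx":0,"ry":0,"rz":0},{"dx":0,"dy":0,"dz":0,"rx":0,"ry":0,"rz":0}]}}

```text
time: 3.95
position: [0.5214, -0.1227, 0.0692]
tool_rot: [0.519, 0.855, 0.001, 0.001]
ft_force: [4.3, 2.7, -1.8]
grip_width: 0.0102
```

```bash
python3 -c "
from h import *
move([.5207,-.1231,.069],80.97)"
```

```text
t3.95 pos [ 0.5214 -0.1227  0.0692] phi 27.41 grip 0.0102 F [ 4.33  2.71 -1.75]
  shift mm [-0.  -0.8  0.2] rot [  0.13   0.14 -53.56]
```

Wing gripped at 10.2 mm. Rotating.

Emit:
{"op": "step_arm", "data": {"targets": [{"dx":0,"dy":0,"dz":0,"rx":0,"ry":0,"rz":-7},{"dx":0,"dy":0,"dz":0,"rx":0,"ry":0,"rz":-15},{"dx":0,"dy":0,"dz":0,"rx":0,"ry":0,"rz":-24},{"dx":0,"dy":0,"dz":0,"rx":0,"ry":0,"rz":-32},{"dx":0,"dy":0,"dz":0,"rx":0,"ry":0,"rz":-40}]}}

```text
time: 4.58
position: [0.5208, -0.1233, 0.0692]
tool_rot: [0.193, 0.981, -0.0, 0.001]
ft_force: [-0.2, -1.1, -0.9]
grip_width: 0.0102
```

```bash
python3 -c "
from h import *
move([.5214,-.1227,.069],80.97)"
```

```text
t4.58 pos [ 0.5208 -0.1233  0.0692] phi 67.71 grip 0.0102 F [-0.18 -1.11 -0.89]
  shift mm [-0.3  0.8  0.2] rot [ 1.000e-02  1.100e-01 -1.326e+01]
```

Emit:
{"op": "step_arm", "data": {"targets": [{"dx":0,"dy":0,"dz":0,"rx":0,"ry":0,"rz":-5},{"dx":0,"dy":0,"dz":0,"rx":0,"ry":0,"rz":-10},{"dx":0,"dy":0,"dz":0,"rx":0,"ry":0,"rz":-13.3},{"dx":0,"dy":0,"dz":0,"rx":0,"ry":0,"rz":-13.3},{"dx":0,"dy":0,"dz":0,"rx":0,"ry":0,"rz":-13.3}]}}

```text
time: 5.2
position: [0.5207, -0.1236, 0.0692]
tool_rot: [0.079, 0.997, -0.0, 0.001]
ft_force: [-0.1, -0.2, -1.4]
grip_width: 0.01
```

```bash
python3 -c "
from h import *
move([.5207,-.1231,.069],80.97)"
```

```text
t5.20 pos [ 0.5207 -0.1236  0.0692] phi 80.99 grip 0.0100 F [-0.07 -0.24 -1.41]
  shift mm [0.1 0.5 0.2] rot [-0.04  0.1   0.02]
```

Emit:
{"op": "step_arm", "data": {"targets": [{"dx":0,"dy":0,"dz":0,"rx":0,"ry":0,"rz":0},{"dx":0,"dy":0,"dz":0,"rx":0,"ry":0,"rz":0},{"dx":0,"dy":0,"dz":0,"rx":0,"ry":0,"rz":0},{"dx":0,"dy":0,"dz":-0.02,"rx":0,"ry":0,"rz":0},{"dx":0,"dy":0,"dz":-0.06,"rx":0,"ry":0,"rz":0}], "gripper": 1}}

```text
time: 5.82
position: [0.5193, -0.123, 0.1284]
tool_rot: [0.079, 0.997, 0.0, -0.001]
ft_force: [-0.0, -1.0, -0.2]
grip_width: 0.0523
```

```bash
python3 - <<'E'
from h import *
# look pose that sees housing, then on to the cover
P=lookpose([.5207,-.1233,.05],80,.2,[280,120]);print(P);move(P,80)
P=lookpose([.518,.203,.006],60,.2,[280,120]);print(P);move(P,60)
E
```

```text
[ 0.58609305 -0.13573141  0.2       ]
t5.83 pos [ 0.5193 -0.123   0.1284] phi 80.98 grip 0.0523 F [-0.01 -0.98 -0.21]
  shift mm [-67.7  -2.  -71.8] rot [ 0.03 -0.15  0.98]
[0.57443885 0.16903675 0.2       ]
t5.83 pos [ 0.5193 -0.123   0.1284] phi 80.98 grip 0.0523 F [-0.01 -0.98 -0.21]
  shift mm [ -8.4 297.1 -71.4] rot [ 1.000e-02 -1.600e-01  2.098e+01]
```

Back off to re-image the housing from this side and check the stud.

Emit:
{"op": "step_arm", "data": {"targets": [{"dx":-0.02,"dy":0,"dz":-0.02,"rx":0,"ry":0,"rz":0},{"dx":-0.045,"dy":0,"dz":-0.05,"rx":0,"ry":0,"rz":0},{"dx":-0.065,"dy":-0.002,"dz":-0.07,"rx":0,"ry":0,"rz":0},{"dx":-0.068,"dy":-0.002,"dz":-0.072,"rx":0,"ry":0,"rz":0},{"dx":-0.068,"dy":-0.002,"dz":-0.072,"rx":0,"ry":0,"rz":0}]}}

```text
time: 6.45
position: [0.5851, -0.1352, 0.1992]
tool_rot: [0.079, 0.997, 0.001, -0.003]
ft_force: [-0.3, -0.2, -0.5]
grip_width: 0.0865
```

```bash
cat >> h.py <<'E'
def housing(c,lo=.0):
    P=pts(c).reshape(-1,3);Q=P[(np.abs(P[:,0]-.5207)<.12)&(np.abs(P[:,1]+.1233)<.1)]
    w=Q[(Q[:,2]>.052)&(Q[:,2]<.072)&(np.hypot(Q[:,0]-.5207,Q[:,1]+.1233)<.022)]
    print("wing",len(w),w[:,2].max(),cv2.minAreaRect((w[:,:2]*1000).astype(np.float32)))
    t=Q[(Q[:,2]>.03)&(Q[:,2]<.049)];print("top",len(t),cv2.minAreaRect((t[:,:2]*1000).astype(np.float32)))
E
python3 - <<'E'
from h import *
c=viewer.camera("wrist");cv2.imwrite("pics/w2.png",c["img"]);np.savez("w2.npz",**c)
housing(c)
P=lookpose([.518,.203,.006],60,.2,[280,120]);print(P);move(P,60)
E
```

```text
wing 427 0.06807372637364911 ((520.7073974609375, -123.26651763916016), (9.328798294067383, 28.573291778564453), 80.8495101928711)
top 6960 ((520.7806396484375, -123.08837890625), (76.2788314819336, 132.23944091796875), 81.15582275390625)
[0.57443885 0.16903675 0.2       ]
t6.50 pos [ 0.5846 -0.135   0.1989] phi 80.98 grip 0.0864 F [-0.11 -0.54 -0.24]
  shift mm [ 57.7 298.7  -0.3] rot [ 2.000e-02 -3.800e-01  2.098e+01]
```

View pics/w2.png

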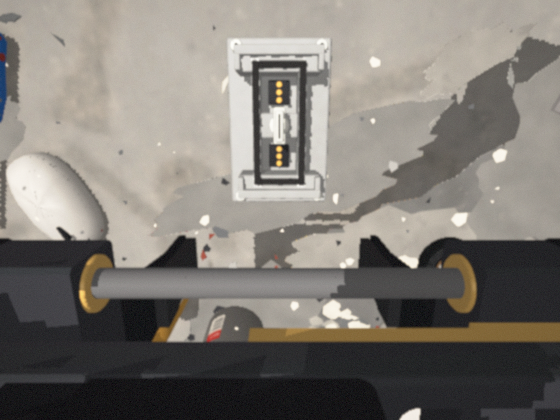

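The wrist view shows the wing at (280,125) lying along the opening. Measured axis 80.85° against 81.1° for the housing, centre (0.5207, -0.1232). On to the cover.

Emit:
{"op": "step_arm", "data": {"targets": [{"dx":0.011,"dy":0.055,"dz":0,"rx":0,"ry":0,"rz":4},{"dx":0.022,"dy":0.115,"dz":0,"rx":0,"ry":0,"rz":8},{"dx":0.034,"dy":0.175,"dz":0,"rx":0,"ry":0,"rz":12},{"dx":0.046,"dy":0.235,"dz":0,"rx":0,"ry":0,"rz":16},{"dx":0.056,"dy":0.29,"dz":0,"rx":0,"ry":0,"rz":21}]}}

```text
time: 7.12
position: [0.5725, 0.162, 0.1982]
tool_rot: [0.26, 0.966, -0.0, -0.005]
ft_force: [0.9, 0.4, -0.4]
grip_width: 0.0872
```

```bash
python3 - <<'E'
from h import *
c=viewer.camera("wrist");cv2.imwrite("pics/w3.png",c["img"]);np.savez("w3.npz",**c)
im=c["img"];P=pts(c)
m=(im.min(2)>165).astype(np.uint8);m[230:]=0
cs,_=cv2.findContours(m,cv2.RETR_CCOMP,cv2.CHAIN_APPROX_NONE);cs=sorted(cs,key=cv2.contourArea)[-3:]
for k in cs:
    W=np.array([ray(c,u,v,.006)[:2] for u,v in k[:,0]]);print(len(k),k[:,0].mean(0),cv2.minAreaRect((W*1000).astype(np.float32)))
D=P[:230].reshape(-1,3);s=D[(D[:,2]>.0045)&(D[:,2]<.009)&(np.hypot(D[:,0]-.518,D[:,1]-.203)<.075)]
print("depth cover",len(s),s[:,2].mean(),cv2.minAreaRect((s[:,:2]*1000).astype(np.float32)))
move([.518,.203,.08],60)
E
```

```text
483 [394.49068323  59.89648033] ((526.016845703125, 326.4757995605469), (64.24574279785156, 86.61602020263672), 88.3519287109375)
941 [501.06695005 139.35706695] ((645.0092163085938, 377.05804443359375), (190.3513946533203, 109.64090728759766), 1.391921877861023)
1893 [141.6175383  132.32171157] ((448.3022766113281, 81.01282501220703), (340.1858825683594, 220.94338989257812), 59.84843063354492)
depth cover 6139 0.006723766497995318 ((517.3191528320312, 202.05166625976562), (60.0619010925293, 109.69573974609375), 59.298439025878906)
t7.17 pos [0.5716 0.1689 0.1984] phi 59.91 grip 0.0870 F [0.47 2.83 1.68]
  shift mm [ 62.1   2.4 119.2] rot [ 0.11 -0.7  -0.09]
```

View pics/w3.png

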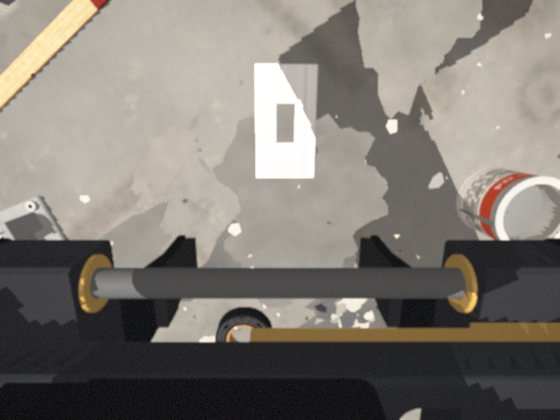

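The wrist view shows the cover at (286,120) with its slot in the middle. The colour mask ran into the bright bench. Depth gives a clean 60.1 × 109.7 mm plate at (0.5173, 0.2021), jaw angle 59.3°, which agrees with the other cameras.

Emit:
{"op": "step_arm", "data": {"targets": [{"dx":0.03,"dy":0.001,"dz":0.03,"rx":0,"ry":-0.5,"rz":0},{"dx":0.062,"dy":0.001,"dz":0.06,"rx":0,"ry":-0.7,"rz":0.6},{"dx":0.062,"dy":0.001,"dz":0.1,"rx":0,"ry":-0.7,"rz":0.6},{"dx":0.062,"dy":0.001,"dz":0.135,"rx":0,"ry":-0.7,"rz":0.6},{"dx":0.062,"dy":0.001,"dz":0.14,"rx":0,"ry":-0.7,"rz":0.6}]}}

```text
time: 7.8
position: [0.5137, 0.2011, 0.0564]
tool_rot: [0.265, 0.964, -0.001, -0.003]
ft_force: [0.5, -0.2, 0.5]
grip_width: 0.087
```

```bash
python3 -c "
from h import *
move([.5175,.2022,.0205],59.2)"
```

```text
t7.80 pos [0.5137 0.2011 0.0564] phi 59.32 grip 0.0870 F [ 0.5  -0.2   0.53]
  shift mm [-2.9  3.  35.8] rot [-0.2  -0.36  0.12]
```

Emit:
{"op": "step_arm", "data": {"targets": [{"dx":-0.003,"dy":0.003,"dz":0.01,"rx":-0.2,"ry":-0.3,"rz":0.1},{"dx":-0.003,"dy":0.003,"dz":0.02,"rx":-0.2,"ry":-0.3,"rz":0.1},{"dx":-0.003,"dy":0.003,"dz":0.029,"rx":-0.2,"ry":-0.3,"rz":0.1},{"dx":-0.003,"dy":0.003,"dz":0.034,"rx":-0.2,"ry":-0.3,"rz":0.1},{"dx":-0.003,"dy":0.003,"dz":0.0355,"rx":-0.2,"ry":-0.3,"rz":0.1}]}}

```text
time: 8.43
position: [0.5176, 0.2021, 0.0207]
tool_rot: [0.265, 0.964, 0.0, -0.001]
ft_force: [-0.1, -0.0, 0.9]
grip_width: 0.0872
```

```bash
python3 -c "
from h import *
move([.5175,.2022,.0205],59.2)"
```

```text
t8.43 pos [0.5176 0.2021 0.0207] phi 59.22 grip 0.0872 F [-0.12 -0.02  0.91]
  shift mm [0.1 0.  0.2] rot [-0.01 -0.07  0.02]
```

Emit:
{"op": "step_arm", "data": {"targets": [{"dx":0,"dy":0,"dz":0.0003,"rx":0,"ry":0,"rz":0},{"dx":0,"dy":0,"dz":0.0003,"rx":0,"ry":0,"rz":0},{"dx":0,"dy":0,"dz":0.0003,"rx":0,"ry":0,"rz":0},{"dx":0,"dy":0,"dz":0.0003,"rx":0,"ry":0,"rz":0},{"dx":0,"dy":0,"dz":0.0003,"rx":0,"ry":0,"rz":0}], "gripper": 0, "force": 45}}

```text
time: 9.05
position: [0.5177, 0.2022, 0.0206]
tool_rot: [0.265, 0.964, 0.0, -0.0]
ft_force: [-0.0, 0.2, 2.1]
grip_width: 0.0591
```

```bash
python3 -c "
from h import *
move([.5175,.2022,.0205],59.2)"
```

```text
t9.05 pos [0.5177 0.2022 0.0206] phi 59.22 grip 0.0591 F [-0.04  0.18  2.06]
  shift mm [ 0.2 -0.1  0.1] rot [ 0.01 -0.05  0.02]
```

Emit:
{"op": "step_arm", "data": {"targets": [{"dx":0,"dy":0,"dz":0,"rx":0,"ry":0,"rz":0},{"dx":0,"dy":0,"dz":-0.01,"rx":0,"ry":0,"rz":0},{"dx":0,"dy":0,"dz":-0.04,"rx":0,"ry":0,"rz":0},{"dx":0,"dy":0,"dz":-0.08,"rx":0,"ry":0,"rz":0},{"dx":0,"dy":0,"dz":-0.11,"rx":0,"ry":0,"rz":0}]}}

```text
time: 9.68
position: [0.5179, 0.2022, 0.1324]
tool_rot: [0.265, 0.964, 0.0, 0.0]
ft_force: [-0.2, -0.4, -0.8]
grip_width: 0.0587
```

```bash
python3 - <<'E'
from h import *
move([.5207,-.1232,.11],81.0)
c=viewer.camera("wrist");cv2.imwrite("pics/w4.png",c["img"]);np.savez("w4.npz",**c)
E
```

```text
t9.68 pos [0.5179 0.2022 0.1324] phi 59.22 grip 0.0587 F [-0.25 -0.37 -0.8 ]
  shift mm [-168.9 -278.1   22.2] rot [ 5.000e-02  1.000e-02 -2.178e+01]
```

View pics/w4.png

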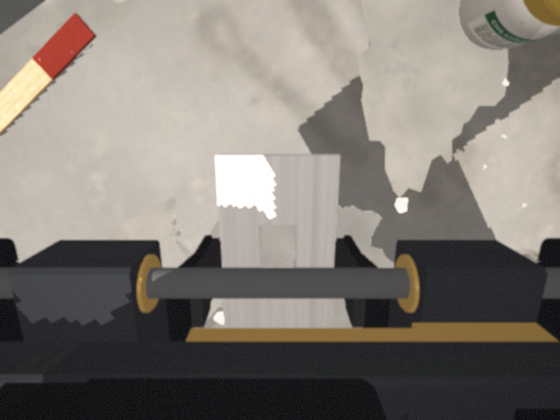

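The wrist view shows the plate held between the jaws, front edge at row 155, sides at columns 215–340, slot at about (278,245). Next: its pose in the tool frame.

```bash
cat >> h.py <<'E'
def plate(c,p,T):
    P=(pts(c)-p)@T   # tool coords
    m=np.zeros(P.shape[:2],bool);m[120:262,190:370]=True
    s=P[m&(P[...,2]>.004)&(P[...,2]<.028)&(np.abs(P[...,1])<.034)&(P[...,0]>-.005)&(P[...,0]<.075)]
    A=np.c_[s[:,:2],np.ones(len(s))]
    for _ in range(4):
        k=np.linalg.lstsq(A,s[:,2],rcond=None)[0];e=s[:,2]-A@k;g=np.abs(e)<.002;s=s[g];A=A[g]
    print("plate n",len(s),"tilt dz/dx %.2f deg dz/dy %.2f deg top z at tcp %.2f mm"%(np.degrees(k[0]),np.degrees(k[1]),k[2]*1000),"rms",e.std())
    f=s[(np.abs(s[:,1])<.024)];b=np.round(f[:,1]/.004);e=np.array([[f[b==i,1].mean(),np.percentile(f[b==i,0],99.5)] for i in np.unique(b)])
    l=np.polyfit(e[:,0],e[:,1],1);print("front edge x %.2f mm (expect 55), yaw %.2f deg"%(l[1]*1000,np.degrees(l[0])))
    f=s[(s[:,0]>.022)&(s[:,0]<.05)];b=np.round(f[:,0]/.004)
    for q in(0.5,99.5):
        e=np.array([[f[b==i,0].mean(),np.percentile(f[b==i,1],q)] for i in np.unique(b)]);l=np.polyfit(e[:,0],e[:,1],1);print(" side y at x=35: %.2f mm, slope %.2f deg"%(np.polyval(l,.035)*1000,np.degrees(l[0])))
E
python3 - <<'E'
from h import *
c=dict(np.load("w4.npz"))
A,b=handeye();T=np.array(c["R"]).T@A;p=np.array(c["R"]).T@(b-c["t"]);print(p)
plate(c,p,T)
move([.5207,-.1232,.11],81.0)
E
```

```text
[0.5165178  0.20456605 0.13219273]
plate n 11531 tilt dz/dx 0.08 deg dz/dy 0.04 deg top z at tcp 13.66 mm rms 0.0006121113585860502
front edge x 52.42 mm (expect 55), yaw 0.06 deg
 side y at x=35: -31.06 mm, slope 0.06 deg
 side y at x=35: 28.35 mm, slope -0.15 deg
t9.72 pos [0.52   0.2027 0.1359] phi 59.24 grip 0.0590 F [ 0.02 -0.04  1.55]
  shift mm [-167.2 -279.8   25.3] rot [  0.24   0.33 -21.77]
```

```bash
python3 - <<'E'
from h import *
p,r,o=tool();c=viewer.camera("wrist");np.savez("w5.npz",**c)
print(p);plate(c,p,r.as_matrix())
c=dict(np.load("w4.npz"));plate(c,np.array([.5179,.2022,.1324]),r.as_matrix())
p,r,o=tool();c=viewer.camera("wrist");np.savez("w6.npz",**c)
print(p);plate(c,p,r.as_matrix())
move([.5207,-.1232,.11],81.0)
E
```

```text
[0.51997254 0.20266713 0.13590144]
plate n 11541 tilt dz/dx 0.01 deg dz/dy 0.02 deg top z at tcp 13.89 mm rms 0.0006109994644228905
front edge x 54.86 mm (expect 55), yaw 0.13 deg
 side y at x=35: -29.72 mm, slope -0.03 deg
 side y at x=35: 29.71 mm, slope -0.01 deg
plate n 11529 tilt dz/dx -0.34 deg dz/dy 0.30 deg top z at tcp 13.87 mm rms 0.0006126769973105761
front edge x 54.92 mm (expect 55), yaw 0.07 deg
 side y at x=35: -29.78 mm, slope -0.01 deg
 side y at x=35: 29.60 mm, slope 0.33 deg
[0.52000725 0.20261642 0.13415957]
plate n 11546 tilt dz/dx -0.05 deg dz/dy 0.07 deg top z at tcp 13.96 mm rms 0.000609405040184133
front edge x 54.90 mm (expect 55), yaw -0.04 deg
 side y at x=35: -29.74 mm, slope 0.04 deg
 side y at x=35: 29.64 mm, slope 0.12 deg
t9.82 pos [0.5188 0.2023 0.1323] phi 59.22 grip 0.0590 F [ 0.24 -0.07 -1.82]
  shift mm [-168.2 -278.7   21.9] rot [  0.13   0.16 -21.78]
```

The plate is centred on the TCP within 0.2 mm and level. Carrying it over the housing, above the wing.

Emit:
{"op": "step_arm", "data": {"targets": [{"dx":-0.02,"dy":-0.033,"dz":0,"rx":0,"ry":0,"rz":-2},{"dx":-0.05,"dy":-0.083,"dz":0,"rx":0,"ry":0,"rz":-6},{"dx":-0.08,"dy":-0.133,"dz":0,"rx":0,"ry":0,"rz":-10},{"dx":-0.11,"dy":-0.183,"dz":0,"rx":0,"ry":0,"rz":-14},{"dx":-0.138,"dy":-0.229,"dz":0,"rx":0,"ry":0,"rz":-18}]}}

```text
time: 10.45
position: [0.5189, -0.0667, 0.1305]
tool_rot: [0.11, 0.994, 0.001, 0.0]
ft_force: [0.2, 0.6, -1.9]
grip_width: 0.0588
```

```bash
python3 -c "
from h import *
move([.5207,-.1233,.115],81.0)"
```

```text
t10.45 pos [ 0.5189 -0.0667  0.1305] phi 77.33 grip 0.0588 F [ 0.21  0.55 -1.92]
  shift mm [-14.1 -54.9  15.3] rot [ 0.14  0.01 -3.67]
```

Emit:
{"op": "step_arm", "data": {"targets": [{"dx":-0.008,"dy":-0.025,"dz":0.003,"rx":0,"ry":0,"rz":-2},{"dx":-0.012,"dy":-0.045,"dz":0.007,"rx":0,"ry":0,"rz":-3.7},{"dx":-0.014,"dy":-0.055,"dz":0.01,"rx":0,"ry":0,"rz":-3.7},{"dx":-0.014,"dy":-0.055,"dz":0.015,"rx":0,"ry":0,"rz":-3.7},{"dx":-0.014,"dy":-0.055,"dz":0.015,"rx":0,"ry":0,"rz":-3.7}]}}

```text
time: 11.08
position: [0.5198, -0.1222, 0.1145]
tool_rot: [0.078, 0.997, 0.002, -0.001]
ft_force: [-0.4, -0.6, -1.2]
grip_width: 0.0593
```

```bash
python3 - <<'E'
from h import *
move([.5207,-.1233,.07],81.0)
p,r,o=tool();c=viewer.camera("wrist");cv2.imwrite("pics/w7.png",c["img"]);plate(c,p,r.as_matrix())
c=viewer.camera("scene");cv2.imwrite("pics/s7.png",cv2.resize(c["img"][180:280,320:440],None,fx=5,fy=5,interpolation=cv2.INTER_CUBIC))
move([.5207,-.1233,.07],81.0)
E
```

```text
t11.07 pos [ 0.5198 -0.1222  0.1145] phi 81.06 grip 0.0593 F [-0.44 -0.59 -1.22]
  shift mm [-1.2 -1.1 44.5] rot [ 0.19 -0.11  0.06]
plate n 11538 tilt dz/dx -0.03 deg dz/dy 0.01 deg top z at tcp 13.95 mm rms 0.0006162779492974384
front edge x 54.73 mm (expect 55), yaw 0.05 deg
 side y at x=35: -29.11 mm, slope 0.03 deg
 side y at x=35: 30.23 mm, slope 0.18 deg
t11.18 pos [ 0.5203 -0.1223  0.1151] phi 81.09 grip 0.0587 F [ 0.22  0.08 -1.23]
  shift mm [-0.5 -1.  45.1] rot [ 0.16 -0.03  0.09]
```

View pics/w7.png

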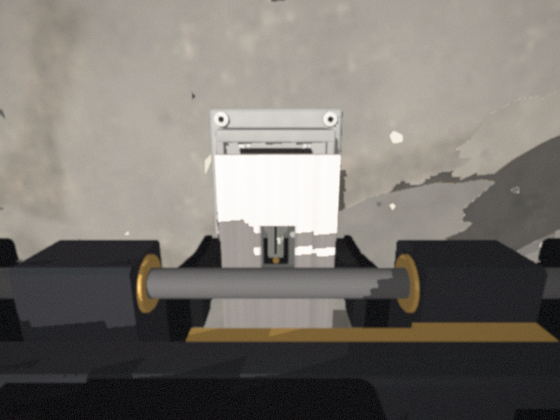

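View pics/s7.png

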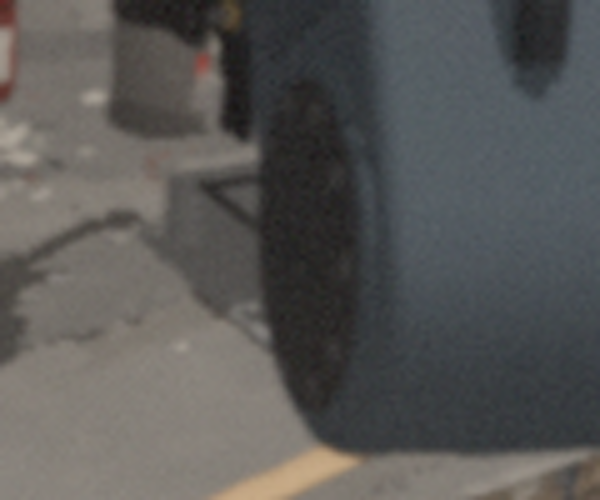

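The wrist view shows the plate over the housing with the wing visible in the slot at (276,242). The arm hides the housing in the scene view. Descending with the small xy correction, to just above the lips.

Emit:
{"op": "step_arm", "data": {"targets": [{"dx":-0.0005,"dy":-0.001,"dz":0.003,"rx":0.1,"ry":0,"rz":0},{"dx":-0.0005,"dy":-0.001,"dz":0.012,"rx":0.1,"ry":0,"rz":0},{"dx":-0.0005,"dy":-0.001,"dz":0.021,"rx":0.1,"ry":0,"rz":0},{"dx":-0.0005,"dy":-0.001,"dz":0.024,"rx":0.1,"ry":0,"rz":0},{"dx":-0.0005,"dy":-0.001,"dz":0.024,"rx":0.1,"ry":0,"rz":0}]}}

```text
time: 11.8
position: [0.5204, -0.1232, 0.0907]
tool_rot: [0.078, 0.997, 0.001, -0.001]
ft_force: [0.3, 0.4, -1.2]
grip_width: 0.0588
```

```bash
python3 - <<'E'
from h import *
move([.5207,-.1234,.07],81.0)
c=viewer.camera("wrist");cv2.imwrite("pics/w8.png",c["img"][90:300,180:380].repeat(3,0).repeat(3,1)[:600])
E
```

```text
t11.80 pos [ 0.5204 -0.1232  0.0907] phi 81.09 grip 0.0588 F [ 0.3   0.35 -1.18]
  shift mm [-0.3 -0.2 20.7] rot [ 0.07 -0.08  0.09]
```

View pics/w8.png

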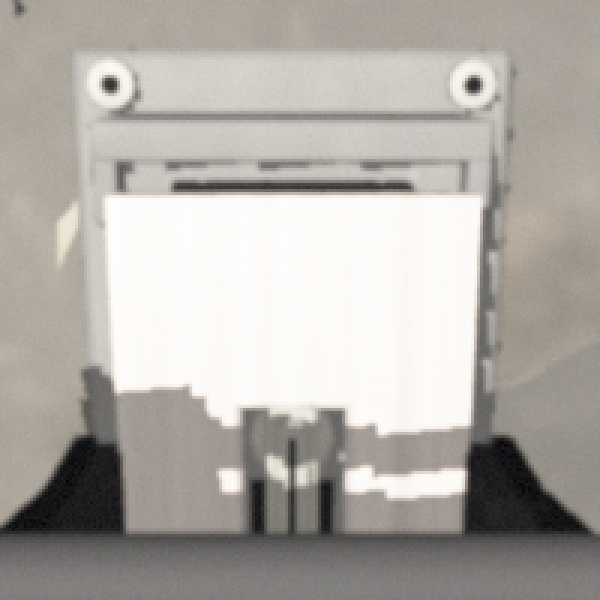

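The wing sits centred in the slot (column 292 of 243–345 in the zoom), and the plate is centred between the blocks. Lowering to just above the lips.

Emit:
{"op": "step_arm", "data": {"targets": [{"dx":-0.0003,"dy":-0.0002,"dz":0.003,"rx":0,"ry":0,"rz":0},{"dx":-0.0003,"dy":-0.0002,"dz":0.009,"rx":0,"ry":0,"rz":0},{"dx":-0.0003,"dy":-0.0002,"dz":0.015,"rx":0,"ry":0,"rz":0},{"dx":-0.0003,"dy":-0.0002,"dz":0.02,"rx":0,"ry":0,"rz":0},{"dx":-0.0003,"dy":-0.0002,"dz":0.02,"rx":0,"ry":0,"rz":0}]}}

```text
time: 12.48
position: [0.5205, -0.1234, 0.0704]
tool_rot: [0.078, 0.997, 0.001, -0.001]
ft_force: [0.5, 1.0, -1.5]
grip_width: 0.0586
```

```bash
python3 - <<'E'
from h import *
move([.5207,-.1234,.0640],81.0)
c=viewer.camera("wrist");cv2.imwrite("pics/w9.png",c["img"][90:290,180:380].repeat(3,0).repeat(3,1))
np.savez("w9.npz",**c)
E
```

```text
t12.47 pos [ 0.5205 -0.1234  0.0704] phi 81.09 grip 0.0586 F [ 0.49  0.95 -1.46]
  shift mm [-0.2  0.   6.4] rot [ 0.08 -0.11  0.09]
```

View pics/w9.png

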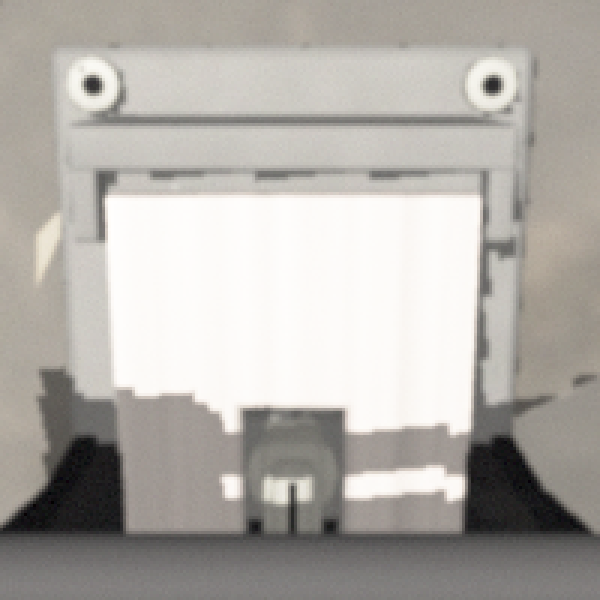

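The plate lies between the lips and the wing is in the slot. Lowering to seal contact.

Emit:
{"op": "step_arm", "data": {"targets": [{"dx":-0.0002,"dy":0,"dz":0.0015,"rx":0.1,"ry":-0.1,"rz":0},{"dx":-0.0002,"dy":0,"dz":0.003,"rx":0.1,"ry":-0.1,"rz":0},{"dx":-0.0002,"dy":0,"dz":0.0045,"rx":0.1,"ry":-0.1,"rz":0},{"dx":-0.0002,"dy":0,"dz":0.006,"rx":0.1,"ry":-0.1,"rz":0},{"dx":-0.0002,"dy":0,"dz":0.0065,"rx":0.1,"ry":-0.1,"rz":0}], "force": 55}}

```text
time: 13.15
position: [0.5209, -0.1235, 0.064]
tool_rot: [0.078, 0.997, -0.0, 0.0]
ft_force: [0.5, 0.1, -1.6]
grip_width: 0.0588
```

```bash
python3 - <<'E'
from h import *
move([.5207,-.1234,.0605],81.0)
E
```

```text
t13.15 pos [ 0.5209 -0.1235  0.064 ] phi 81.09 grip 0.0588 F [ 0.5   0.1  -1.63]
  shift mm [0.2 0.1 3.5] rot [-0.03  0.01  0.09]
```

Emit:
{"op": "step_arm", "data": {"targets": [{"dx":0,"dy":0,"dz":0.001,"rx":0,"ry":0,"rz":0},{"dx":0,"dy":0,"dz":0.002,"rx":0,"ry":0,"rz":0},{"dx":0,"dy":0,"dz":0.003,"rx":0,"ry":0,"rz":0},{"dx":0,"dy":0,"dz":0.0035,"rx":0,"ry":0,"rz":0},{"dx":0,"dy":0,"dz":0.0035,"rx":0,"ry":0,"rz":0}]}}

```text
time: 13.78
position: [0.521, -0.1235, 0.0609]
tool_rot: [0.078, 0.997, -0.0, 0.0]
ft_force: [-1.1, 0.4, 5.6]
grip_width: 0.0587
```

```bash
python3 - <<'E'
from h import *
move([.5207,-.1234,.0605],81.0)
E
```

```text
t13.78 pos [ 0.521  -0.1235  0.0609] phi 81.09 grip 0.0587 F [-1.12  0.37  5.56]
  shift mm [0.3 0.1 0.4] rot [-0.03  0.03  0.09]
```

Emit:
{"op": "step_arm", "data": {"targets": [{"dx":0,"dy":0,"dz":0.0005,"rx":0,"ry":0,"rz":0},{"dx":0,"dy":0,"dz":0.001,"rx":0,"ry":0,"rz":0},{"dx":0,"dy":0,"dz":0.0013,"rx":0,"ry":0,"rz":0},{"dx":0,"dy":0,"dz":0.0013,"rx":0,"ry":0,"rz":0},{"dx":0,"dy":0,"dz":0.0013,"rx":0,"ry":0,"rz":0}]}}

```text
time: 14.4
position: [0.5209, -0.1235, 0.0605]
tool_rot: [0.078, 0.997, -0.0, 0.0]
ft_force: [-1.9, 0.6, 8.3]
grip_width: 0.0587
```

```bash
python3 - <<'E'
from h import *
move([.5207,-.1234,.0605],81.0)
E
```

```text
t14.40 pos [ 0.5209 -0.1235  0.0605] phi 81.09 grip 0.0587 F [-1.87  0.56  8.27]
  shift mm [ 0.3  0.1 -0. ] rot [-0.04  0.05  0.09]
```

Emit:
{"op": "step_arm", "data": {"targets": [{"dx":0,"dy":0,"dz":0.0012,"rx":0,"ry":0,"rz":0},{"dx":0,"dy":0,"dz":0.0015,"rx":0,"ry":0,"rz":0},{"dx":0,"dy":0,"dz":0.0018,"rx":0,"ry":0,"rz":0},{"dx":0,"dy":0,"dz":0.002,"rx":0,"ry":0,"rz":0},{"dx":0,"dy":0,"dz":0.002,"rx":0,"ry":0,"rz":0}]}}

```text
time: 15.02
position: [0.521, -0.1235, 0.0604]
tool_rot: [0.078, 0.997, -0.001, 0.001]
ft_force: [-3.7, 1.1, 17.0]
grip_width: 0.0586
```

```bash
python3 - <<'E'
from h import *
move([.5207,-.1234,.0605],81.0)
p,r,o=tool();c=viewer.camera("wrist");np.savez("w10.npz",**c);cv2.imwrite("pics/w10.png",c["img"][90:290,180:380].repeat(3,0).repeat(3,1))
plate(c,p,r.as_matrix())
P=pts(c);T=r.as_matrix();Q=(P-np.array([.5207,-.1233,0]))@Rdown(81.05)  # x along housing, y across
D=P[:262].reshape(-1,3);q=Q[:262].reshape(-1,3)
s=(np.abs(q[:,1])<.025)&(q[:,0]>.025)&(q[:,0]<.052);l=(np.abs(q[:,1])<.03)&(q[:,0]>.0595)&(q[:,0]<.0645)
print("plate z",np.median(D[s,2]),s.sum(),"lip z",np.median(D[l,2]),l.sum())
for i in range(4):print(np.round(tool()[2]["ft_force"],1),end=" ")
E
```

```text
t15.03 pos [ 0.521  -0.1235  0.0604] phi 81.10 grip 0.0586 F [-3.7   1.14 17.04]
  shift mm [ 0.3  0.1 -0.1] rot [-0.06  0.09  0.1 ]
plate n 13872 tilt dz/dx -0.14 deg dz/dy -0.05 deg top z at tcp 13.84 mm rms 0.0006002575431629254
front edge x 66.01 mm (expect 55), yaw -0.04 deg
 side y at x=35: -29.64 mm, slope -6.87 deg
 side y at x=35: 30.62 mm, slope 4.96 deg
plate z 0.04669801835683942 5429 lip z 0.04676446867533907 1392
[-3.2  1.7 17.4] [-3.2  1.7 17.4] [-3.2  1.7 17.4] [-3.2  1.7 17.4]
```

View pics/w10.png

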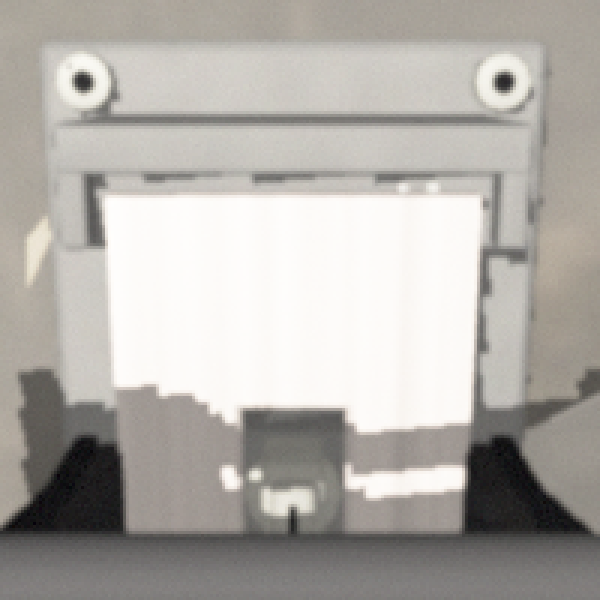

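The plate is flush: plate top 46.70 mm, lips 46.76 mm, 17 N pressed, and the TCP no longer moves as force rises, so it stands on solid metal. One last side view to check the bystanders and that the hold is steady.

```bash
python3 - <<'E'
from h import *
c=viewer.camera("side");cv2.imwrite("pics/s11.png",c["img"])
a=dict(np.load("side0.npz"))
for n,(u,v) in dict(jar=(336,132),tin=(365,199),tape=(268,263)).items():
    w=20;A=a["img"][v-w:v+w,u-w:u+w].astype(np.float32);B=c["img"][v-w:v+w,u-w:u+w].astype(np.float32)
    print(n,cv2.phaseCorrelate(A.mean(2),B.mean(2)))
move([.5207,-.1234,.0605],81.0)
E
```

```text
jar ((-0.0046106918693951116, -0.00829595512070469), 1.0115008920431137)
tin ((0.011117509525575997, 0.03356309032473348), 1.0120618215203285)
tape ((-0.0398320898833866, -0.15243742814205063), 0.9736821430921555)
t15.12 pos [ 0.5209 -0.1235  0.0604] phi 81.09 grip 0.0586 F [-2.81  0.91 16.69]
  shift mm [ 0.3  0.1 -0.1] rot [-0.05  0.09  0.09]
```

View pics/s11.png

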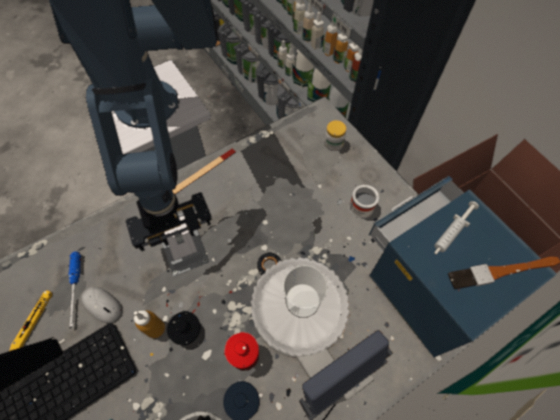

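The side view shows the gripper on the housing at about (170,225). The jar (336,132), tin (365,199) and tape (268,263) have not moved (image shift under 0.2 px). The press is holding at about 17 N, so I'm handing in.

```bash
python3 -c "
from h import *
print(robot.hand_in());move([.5207,-.1234,.0605],81.0)"
```

```text
the job is handed in; nothing more can be done
None
the job is handed in; nothing more can be done
```

The job is done and handed in at about 15.1 s, with the cover still pinched and pressed home at about 17 N. No verdict came back.

- **Stud:** I turned it from about 0.64 rad until the wing lay along the opening. It measured within about 0.3° of the housing's axis before I picked up the cover.
- **Cover:** I gripped it across its 60 mm width, passed it over the wing into the recess and pressed it onto the solid stop. The last depth reading put its top at 46.70 mm and the lips at 46.76 mm, so it is flush. Extra push no longer moved it down.
- **Bystanders:** The jar, tin and tape roll shifted less than 0.2 px in the side view.

Some checks disagreed or fell short:
- Depth reads about 0.7 mm high, but the same for plate and lips, so the flush check still holds.
- The gripper showed a 58.7 mm opening on the 60 mm plate.
- About 3 N of sideways force remained during the press.
- In the final view my edge fit ran onto the lip, so I discarded it.
- The gripper hides the rear half of the cover, so I saw flushness only at the front end. The rear follows from the tool being level within 0.1°.

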